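# Set the hutch feeder: aim the chute, set the portion, slide the bowl under

## Robot

A 6-joint arm with a two-finger parallel gripper is mounted at the origin on the work surface. World frame = base frame: x ahead of the robot, y to its left, z up, the work surface at z = 0. Lengths are in m, angles in rad, forces in N, time in s.
With the tool pointing down it reaches from about 0.375 to 0.925 m from the base axis. Payload 5.7 kg.
Tool frame: the origin (TCP) lies on the centre line of the jaws, within the pads' length; the fingertips stand 25 mm ahead of it and the grasp point (between the pads) lies 6 mm ahead of it; z points along the fingers, y is the line along which they close (so a half turn about z gives the same grasp; the last joint's range is limited). The gripper opens to 85 mm and grips with 20 to 120 N. Pads are 22 mm wide; open, the fingers measure 114 mm over their backs; the gripper's body (76 mm by 85 mm) begins 54 mm behind the grasp point. The pads swing forward as they close: fully open they stand 13 mm farther back than shut.
Start: joints at [1.181, 0.359, 1.51, -0, 1.272, -0.115], TCP at [0.163, 0.577, 0.256] pointing down, gripper open.
Joint ranges: [-2.97, 2.97], [-1.01, 2.36], [0.21, 2.38], [-0.96, 4.11], [0.2, 2.71], [-2.98, 2.98]. Speed limits (rad/s): [2.39, 2.39, 3.14, 3.14, 3.14, 3.14].

## Interface

Orientations are given as a unit quaternion [w, x, y, z].
In Python, from rig import ctrl gives the robot as it stands.
- The arm moves only by the shell command python3 -m creep 'ROWS' [FORCE]. ROWS is JSON, a list of rows, each a list of 7 numbers: the shift along the tool's x, y, z in cm, then the turn, a rotation vector about the tool's x, y, z in degrees, then the finger opening in cm, from 0 to 8.54. In form: [[tx, ty, tz, wx, wy, wz, fingers], ...]. A call has 1 to 8 rows; each row is the pose to reach, as a shift and turn from the pose commanded when the call began, along the tool's axes at that moment; what a row does not reach only later rows make up. A row lasts 1/8 s, in which the tool goes at most 62.5 mm and 10.7 degrees, less where a joint would pass 70% of its speed; a pose out of reach is approached as far as the arm can. A call with a gripper value outside its range is refused whole. The fingers move at their own pace and stop on an object; FORCE is the grip in N (left out, the last holds). Time passes only in rows, so rows that repeat a pose let the fingers close. It gives the time, the measured TCP pose, the force, the opening and the grip force at its end, in the units of the state.
- ctrl.observe(): the state, without advancing time (a new reading comes with each control period).
- ctrl.camera(name): name is "scene" or "top" or "wrist"; returns the picture (480x640x3 uint8, red, green, blue); there is no depth.
- ctrl.get_calibration(name): a dict with "intrinsics" (3x3 intrinsics, pixels), "dist_coeffs" ([k1, k2, p1, p2, k3] as OpenCV has them; the pictures are not rectified), "rvec" (rotation vector, rad) and "tvec" (3), from world to camera coordinates, as OpenCV has them. Camera axes: x right, y down, z forward; pixel columns grow to the right and rows downward; lengths in m; the calibration is good to about 2 mm. A picture is of the moment at which its call begins: read the wrist's pose just before it. get_calibration takes no time and is no camera call; for the wrist camera it gives the pose at the moment of the call.
- ctrl.sign_off(): hands the job in; it is judged then, once.
The state is a dict: "time": time; "qpos": joint angles; "dq": joint speeds; "joint_torque": joint torques, N m; "ee_pos": TCP position; "tcp_rot": TCP orientation; "ft_force": force on the tool from outside, world axes, zero at the start; "ft_torque": the same for the moment, N m; "opening": finger opening in m; "finger_force": force on a finger pad.
Only numpy, scipy, OpenCV 4.12 (cv2) and the standard library are available. Lean on these libraries where they do the work, as an engineer would, in place of code of your own. Each camera call takes 0.05 s, during which the arm holds its last target. There are 200 camera calls.

## Task

Get the rabbits' feeder ready: swing the hopper's chute round until it lines up with the raised rib on the hopper's cap, turn the portion selector so that its pointer is at the middle of the three-stud mark, and slide the blue bowl along the bench, without lifting it, until it stands centred under the chute's mouth. Leave the scoop, brush, ball, tin and chew block where they are.

Things in the scene. Friction and masses are not known exactly. Their poses are not given: they have to be found in the camera images.
- feeder: Feeder, fixed. Origin on the bench on the hopper's axis, z up. Base disc 140 mm across, 10 high; drum 100 mm across, height 12-150 (turns with the chute); fixed cap 112 mm across, height 152-169, with one raised steel rib, the mark: 12 mm wide, top at 179, arrow tip, from the axis to 72 mm out along +x. Fixed grey selector box 130 x 130 x 50 mm, centred at x = -165 mm.
- chute (a joint): Turn of chute and drum about the feeder's z axis (rad): 0 = in line with the rib, along the feeder's +x; positive counter-clockwise from above; travel -1.9 to 1.2. Stiff (2-4 N), stays where left. The chute is an aluminium box 44 mm wide, reaching 160 mm from the axis; its underside slopes from about 100 mm height at the drum to 64 at the mouth, its top from 135 to 112.
- chute_mouth (a point): Centre of the chute's mouth, 145 mm from the feeder's axis, 64 mm above the bench, on the underside of the chute. Turns with the chute; x axis: the way the chute points.
- selector (a joint): Portion selector's angle (rad), positive clockwise seen from above, travel -0.1 to 1.9: the pointer is at one stud at 0, at two studs at 0.7 and at the middle of three studs at 1.4. Stiff (about 0.05 N m), it stays where it is left. It starts between one and two studs.
- selector_grip (a point): On the selector's vertical axis, 80 mm above the bench, where to grip. Black grip bar 60 mm long, 15 wide, height 58-92, with a narrow pointer end (8 wide, to 44 mm from the axis) on this point's +x; under it a dark disc 68 mm across. Studs (10 mm across, 5 high) on the box's top 58 mm from the axis, in groups of one, two and three.
- bowl: Loose blue ceramic feeding bowl, 120 mm across the rim, 92 mm across the foot, 50 mm high, wall 6 mm, 0.3 to 0.55 kg. Origin at the centre of its underside, z up. It fits under the chute's mouth.
- scoop: Bystander: aluminium scoop 190 mm long, 73 mm wide, 46 mm high, origin at the back of the pan, on the bench; pan along +x.
- brush: Bystander: wooden grooming brush 150 x 55 x 38 mm along x, origin under its centre.
- ball: Bystander: yellow plastic ball with holes, 74 mm across, slightly flattened below, origin under it.
- tin: Bystander: tin 90 mm across, 100 mm high, standing, origin under it.
- chew_block: Bystander: pale wooden chew block 110 x 60 x 45 mm, origin under it.

How it is judged:
By the outcome, as a careful person would: the job done as asked, in the order asked, and still so for the second after the job is handed in, with the robot touching nothing.
It also fails if it takes over 64 s, if anything falls off the work surface, if the arm or the gripper's body presses on something with over 40 N, if the wrist force passes 120 N, or if a joint passes its speed limit or range.

## Working session

There is one attempt and no reset: what is moved stays moved. The work goes in short steps, Python scripts to look and compute and a shell command to move; the robot and the scene stay as the last step left them, time stands still between calls to the robot, and variables do not carry over. Pictures are saved under pics/ and viewed, at most 11 in all, crops included, and the job is handed in when it is done.

```bash
ls; mkdir -p pics
python3 - <<'E'
from rig import ctrl
import cv2
for n in("top","scene"):
    cv2.imwrite(f"pics/{n}0.png",ctrl.camera(n)[:,:,::-1])
    c=ctrl.get_calibration(n);print(n,c)
s=ctrl.observe();print(s)
E
```

```text
pics
top {'intrinsics': array([[594.07788496,   0.        , 301.82856854],
       [  0.        , 594.07788496, 243.13174856],
       [  0.        ,   0.        ,   1.        ]]), 'dist_coeffs': array([-0.09869906,  0.        ,  0.        ,  0.        ,  0.        ]), 'rvec': array([ 2.16253969, -2.1602048 ,  0.07914553]), 'tvec': array([0.0465458 , 0.54390719, 1.45946565])}
scene {'intrinsics': array([[573.25064496,   0.        , 318.94569327],
       [  0.        , 573.25064496, 244.68611585],
       [  0.        ,   0.        ,   1.        ]]), 'dist_coeffs': array([-0.04735653,  0.        ,  0.        ,  0.        ,  0.        ]), 'rvec': array([ 1.75378281,  1.77484935, -0.71270187]), 'tvec': array([-0.00701243, -0.32068963,  1.79282782])}
{'time': 0.1, 'qpos': array([ 1.18088604e+00,  3.59444770e-01,  1.51133618e+00, -1.89666256e-05,
        1.27252640e+00, -1.15124325e-01]), 'dq': array([ 0.00051062, -0.00209486, -0.00362867, -0.00105868,  0.00018767,
        0.00011548]), 'joint_torque': array([ 2.37782001e-05, -5.28651273e+01, -2.79351604e+01,  3.03799379e-05,
        5.18148343e-03, -3.16805632e-06]), 'ee_pos': array([0.16260767, 0.57693609, 0.25552604]), 'tcp_rot': array([-2.05426375e-04,  1.36958314e-01,  9.90576441e-01, -8.32420529e-04]), 'ft_force': array([ 0.42806284, -0.37586137,  0.02117646]), 'ft_torque': array([-0.04291991, -0.02743774, -0.00422146]), 'finger_force': 0.0, 'opening': 0.08557227313822882}
```

View pics/top0.png

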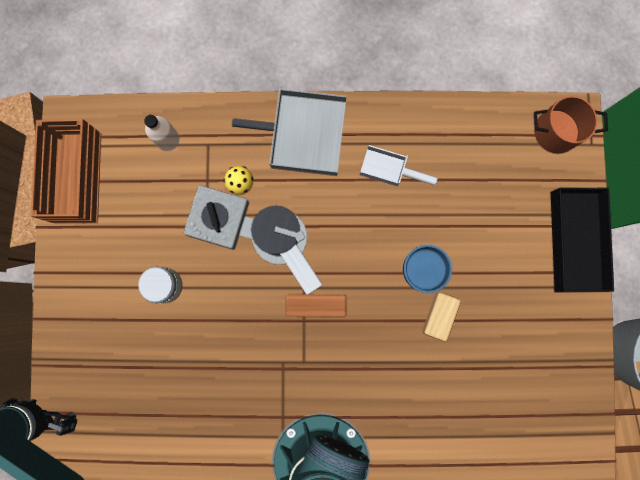

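View pics/scene0.png

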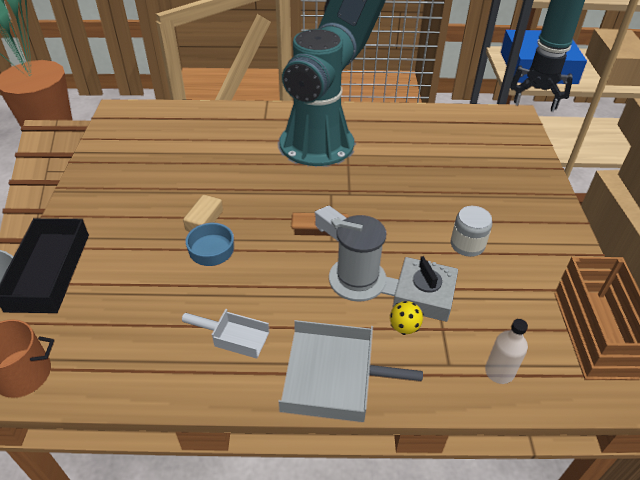

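The top view shows the feeder drum at about (278,230), chute mouth near (313,285), rib pointing right, selector at (215,217), bowl at (427,268), brush at (316,305), chew block (442,317) and tin (159,285). In the scene view, the arm is parked to the right and the way in is clear.

```bash
cat > h.py <<'E'
from rig import ctrl
import cv2,numpy as np
from scipy.spatial.transform import Rotation as R
def ray(cal,uv):
    uv=np.array(uv,float).reshape(-1,1,2)
    n=cv2.undistortPoints(uv,cal["intrinsics"],cal["dist_coeffs"]).reshape(-1,2)
    M=cv2.Rodrigues(np.array(cal["rvec"]))[0];t=np.array(cal["tvec"]).ravel()
    return -M.T@t,np.c_[n,np.ones(len(n))]@M
def plane(cal,uv,z):
    o,d=ray(cal,uv);return (o+d*((z-o[2])/d[:,2])[:,None])[:,:2]
def proj(cal,P):
    return cv2.projectPoints(np.array(P,float).reshape(-1,3),np.array(cal["rvec"]),np.array(cal["tvec"]),cal["intrinsics"],cal["dist_coeffs"])[0].reshape(-1,2)
def toolshift(p,yaw_x=None):
    """cm shift in tool axes from present TCP to world p"""
    s=ctrl.observe();q=s["tcp_rot"];r=R.from_quat([*q[1:],q[0]])
    return r.inv().apply(np.array(p)-s["ee_pos"])*100
E
python3 - <<'E'
from h import *
im=cv2.imread("pics/top0.png")
c=im[165:315,170:345]
cv2.imwrite("pics/crop0.png",cv2.resize(c,None,fx=4,fy=4,interpolation=cv2.INTER_CUBIC))
cal=ctrl.get_calibration("top")
hsv=cv2.cvtColor(im,cv2.COLOR_BGR2HSV)
m=cv2.inRange(hsv,(95,80,40),(125,255,255));m[:, :390]=0;m[:,480:]=0
cs=max(cv2.findContours(m,0,2)[0],key=cv2.contourArea)
P=plane(cal,cs.reshape(-1,2),0.05);(x,y),r=cv2.minEnclosingCircle(P.astype(np.float32));print("bowl",x,y,r)
E
```

```text
bowl 0.4795936644077301 -0.26021164655685425 0.05963775888085365
```

View pics/crop0.png

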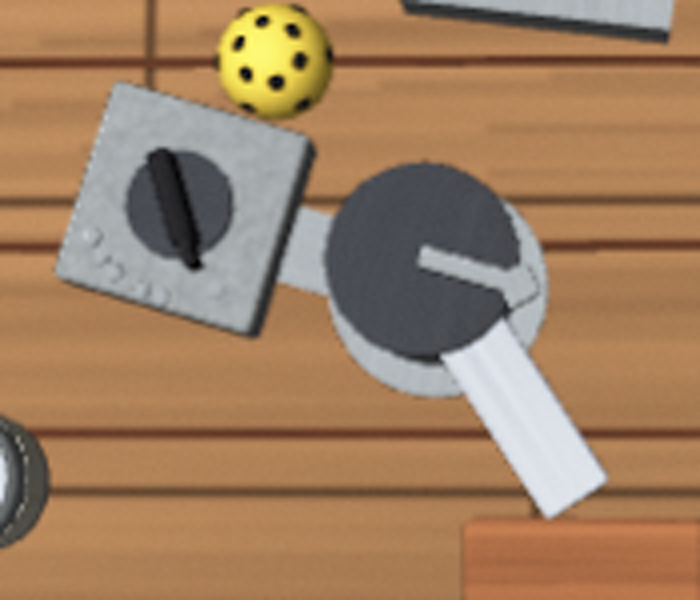

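Run:
```python
from h import *
cal=ctrl.get_calibration("top")
f=lambda pts,z:plane(cal,np.array(pts)/4+[170-.375,165-.375],z)
a=f([(326,252),(425,162),(520,262),(422,360),(352,195),(492,195),(355,325)],.169)
A=np.c_[2*a,np.ones(len(a))];s=np.linalg.lstsq(A,(a**2).sum(1),rcond=None)[0];cap=s[:2];print("cap",cap,np.sqrt(s[2]+cap@cap))
rib=f([(421,256),(538,286)],.179);d=rib[1]-rib[0];print("rib",rib,np.linalg.norm(d),np.degrees(np.arctan2(*d[::-1])), np.linalg.norm(rib[1]-cap))
b=f([(118,83),(312,145),(256,337),(58,272)],.05);bc=b.mean(0);d=cap-bc;print("box",b,bc,np.linalg.norm(d),np.degrees(np.arctan2(*d[::-1])),np.linalg.norm(b-np.roll(b,1,0),axis=1))
disc=f([(180,205)],.055);print("disc",disc)
ch=f([(607,480),(548,519)],.112);m=ch.mean(0);d=m-cap;print("chute",ch,np.linalg.norm(d),np.degrees(np.arctan2(*d[::-1])),np.linalg.norm(ch[0]-ch[1]))
p=f([(157,155),(196,266)],.092);d=p[1]-p[0];print("ptr",p,np.degrees(np.arctan2(*d[::-1])),np.linalg.norm(d))
st=f([(220,290),(143,291),(163,300),(92,238),(103,255),(115,270)],.055)-bc
print("studs",np.degrees(np.arctan2(st[:,1],st[:,0])),np.linalg.norm(st,axis=1))
im=cv2.imread("pics/top0.png");hsv=cv2.cvtColor(im,cv2.COLOR_BGR2HSV)
for n,(u0,v0,u1,v1) in dict(brush=(280,285,352,322)).items():
    print(n,plane(cal,[(286,295),(346,295),(346,316),(286,316)],.038))
print("block",plane(cal,[(437,293),(460,299),(446,341),(424,333)],.045))
print("tin",plane(cal,[(157,285)],.1),"scoop",plane(cal,[(368,147),(405,152),(400,184),(362,178),(437,181)],.03),"ball",plane(cal,[(239,180)],.037))
```

```text
cap [0.56087333 0.10397727] 0.05516045809716854
rib [[0.5620156  0.10443373]
 [0.54500534 0.03852081]] 0.06807247571713311 -104.4706861632121 0.06735236275651657
box [[0.68697029 0.30426893]
 [0.64721147 0.18169608]
 [0.527363   0.21503625]
 [0.56786688 0.3394945 ]] [0.60735291 0.26012394] 0.1629175708972948 -106.57648828750634 [0.12420332 0.12885987 0.12439945 0.13088323]
disc [[0.60900209 0.26283291]]
chute [[ 0.43805498 -0.00080299]
 [ 0.41522779  0.03369649]] 0.16024920033895845 -146.892266732837 0.04136779850159639
ptr [[0.6343134  0.27105747]
 [0.56661705 0.24611837]] -159.77637611377145 0.07214398916081095
studs [-155.80653307  154.43622764  167.95087312  108.19856817  120.39966244
  132.38402973] [0.05627579 0.05756356 0.05881825 0.06039975 0.058278   0.05763316]
brush [[ 0.41431091  0.08562459]
 [ 0.41454112 -0.06212493]
 [ 0.36310265 -0.06195002]
 [ 0.36278039  0.08540971]]
block [[ 0.41922528 -0.2851294 ]
 [ 0.40440564 -0.34168407]
 [ 0.30224288 -0.30558954]
 [ 0.32184515 -0.25187151]]
tin [[0.4362779  0.39145334]] scoop [[ 0.78870991 -0.12044546]
 [ 0.77578846 -0.21424089]
 [ 0.69322173 -0.20005989]
 [ 0.70856822 -0.10439132]
 [ 0.70107488 -0.29386444]] ball [[0.70278526 0.20570752]]
```

```bash
python3 -c "
from h import *
print(toolshift([.45,.032,.256]))"
```

```text
[-4.24471270e+01 -4.46513180e+01  2.11571452e-02]
```

```bash
python3 -m creep '[[-5,-5.3,0,0,0,10,8.5],[-9,-9.4,0,0,0,20,8.5],[-13,-13.7,0,0,0,30,8.5],[-17,-18,0,0,0,40,8.5],[-21,-22,0,0,0,50,8.5],[-25,-26.3,0,0,0,60,8.5],[-29,-30.5,0,0,0,70,8.5],[-33,-34.7,0,0,0,80,8.5]]'
python3 -c "
from h import *
print(toolshift([.45,.032,.256]), ctrl.observe())"
```

```text
time: 1.1
ee_pos: [0.3867, 0.1522, 0.2563]
tcp_rot: [0.0, 0.744, 0.669, 0.0]
ft_force: [1.7, 1.5, -0.1]
opening: 0.0851
finger_force: 0.0
[-11.28207773   7.56562245   0.03069047] {'time': 1.1, 'qpos': array([2.08345307e-01, 8.74047513e-02, 1.88077782e+00, 3.28762857e-05,
       1.17319712e+00, 3.14231300e-01]), 'dq': array([-1.11293634,  0.03674668, -0.04591765,  0.00241551, -0.00243185,
        0.28340882]), 'joint_torque': array([  6.99460477, -34.0152061 , -24.19642568,  -0.10246253,
         0.44198027,  -0.38553385]), 'ee_pos': array([0.3866928 , 0.15218566, 0.25630297]), 'tcp_rot': array([4.01674340e-05, 7.43539133e-01, 6.68692416e-01, 9.97762562e-05]), 'ft_force': array([ 1.72332253,  1.46688306, -0.14187033]), 'ft_torque': array([ 0.0030025 , -0.00069066,  0.03647482]), 'finger_force': 0.0, 'opening': 0.08510487876053281}
```

```bash
python3 -m creep '[[-2.5,1.7,0,0,0,10,8.5],[-5,3.4,0,0,0,20,8.5],[-7.5,5,0,0,0,30,8.5],[-10,6.7,0,0,0,40,8.5],[-11.4,7.5,0,0,0,50.3,8.5],[-11.4,7.5,0,0,0,51,8.5],[-11.4,7.5,0,0,0,51,8.5]]'
python3 - <<'E'
from h import *
cal=ctrl.get_calibration("wrist");im=ctrl.camera("wrist");cv2.imwrite("pics/w1.png",im[:,:,::-1])
o,d=ray(cal,[(320,240)]);print(o,d,ctrl.observe()["ee_pos"])
E
```

```text
time: 1.98
ee_pos: [0.4488, 0.0335, 0.256]
tcp_rot: [-0.0, 0.958, 0.288, -0.0]
ft_force: [0.4, -0.0, -0.1]
opening: 0.0848
finger_force: 0.0
[0.50476758 0.07113079 0.37278028] [[-0.22762036 -0.15921178 -0.96073456]] [0.44881587 0.03364631 0.25609756]
```

View pics/w1.png

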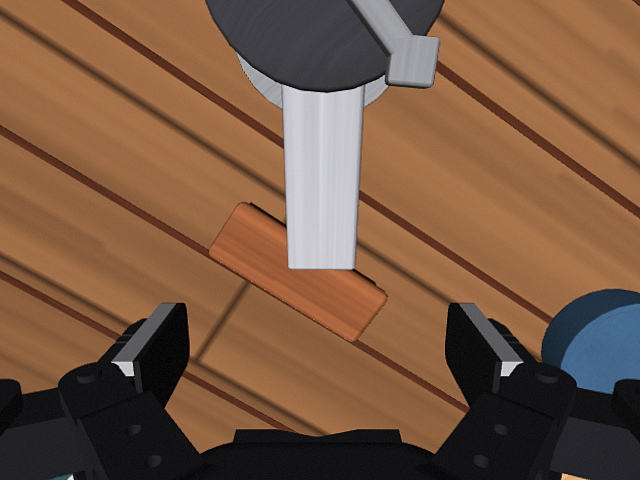

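The wrist view shows the chute's mouth end from (289,269) to (354,269). The rib shaft enters at the top near (365,0) and its arrow tip is at about (436,87).

Run:
```python
from h import *
cal=ctrl.get_calibration("wrist")
ch=plane(cal,[(289,269),(354,269)],.112);print("end",ch,np.linalg.norm(ch[0]-ch[1]))
t=plane(cal,[(283,90),(364,88)],.130);print(t)
ax=np.array([.561,.104]);d=ch.mean(0)-ax;print(np.linalg.norm(d),np.degrees(np.arctan2(*d[::-1])))
e=ch[1]-ch[0];print("end edge normal",np.degrees(np.arctan2(*e[::-1]))-90)
tip=plane(cal,[(436,87)],.179);d=tip[0]-ax;print("tip",tip,np.linalg.norm(d),np.degrees(np.arctan2(*d[::-1])))
print("shaft",(s:=plane(cal,[(350,0),(388,52),(385,0),(412,36)],.179)),[np.degrees(np.arctan2(*(s[b]-s[a])[::-1])) for a,b in((0,1),(2,3))])
# cap circle
im=cv2.imread("pics/w1.png")
a=plane(cal,[(207,0),(225,37),(258,70),(325,91),(380,73)],.169)
print(np.linalg.norm(a-ax,axis=1))
f=lambda c:np.linalg.norm(a-c,axis=1)-.056
from scipy.optimize import least_squares
print(least_squares(f,ax).x)
```

```text
end [[ 0.41595995  0.03393797]
 [ 0.43886876 -0.00078132]] 0.0415961753575854
[[0.50560274 0.09331639]
 [0.53013078 0.05794979]]
0.1596485959377112 -146.79829503477052
end edge normal -146.58199484559853
tip [[0.54198823 0.03543158]] 0.07115529097795552 -105.49694342752868
shaft [[0.54903451 0.08450594]
 [0.54192226 0.06043947]
 [0.55672553 0.07276952]
 [0.55216382 0.05578092]] [np.float64(-106.46374707662088), np.float64(-105.0302717861107)]
[0.05325037 0.05421918 0.05458828 0.05459379 0.05301108]
[0.56326435 0.10462166]
```

```bash
python3 -m creep '[[0.1,0.2,5,0,0,0,8.5],[0.1,0.2,10,0,0,0,8.5],[0.1,0.2,14,0,0,0,8.5],[0.1,0.2,15.8,0,0,0,8.5],[0.1,0.2,15.8,0,0,0,3.5],[0.1,0.2,15.8,0,0,0,3.5],[0.1,0.2,15.8,0,0,0,3.5],[0.1,0.2,15.8,0,0,0,3.5]]' 25
python3 -m creep '[[0,0,0,0,0,0,3.5],[0,0,0,0,0,0,3.5]]'
```

```text
time: 3.02
ee_pos: [0.4521, 0.0321, 0.0993]
tcp_rot: [0.0, 0.958, 0.286, 0.001]
ft_force: [0.1, 2.8, 6.6]
opening: 0.0437
finger_force: 28.1
time: 3.28
ee_pos: [0.4521, 0.0321, 0.0993]
tcp_rot: [0.0, 0.958, 0.286, 0.001]
ft_force: [-0.7, 2.5, 6.8]
opening: 0.0439
finger_force: 28.3
```

```bash
python3 -m creep '[[0.07,1.38,0,0,0,-6,3.5],[0.29,2.74,0,0,0,-12,3.5],[0.65,4.08,0,0,0,-18,3.5],[1.14,5.37,0,0,0,-24,3.5],[1.77,6.6,0,0,0,-30,3.5],[2.52,7.76,0,0,0,-36,3.5],[3.24,8.66,0,0,0,-41,3.5],[3.24,8.66,0,0,0,-41,3.5]]'
python3 -m creep '[[0,0,0,0,0,0,3.5],[0,0,0,0,0,0,5.5],[0,0,0,0,0,0,7],[0,0,0,0,0,0,8.5],[0,0,0,0,0,0,8.5]]'
```

```text
time: 4.28
ee_pos: [0.5271, -0.0227, 0.0994]
tcp_rot: [0.0, 0.797, 0.604, 0.001]
ft_force: [0.2, 3.1, 7.5]
opening: 0.0437
finger_force: 28.3
time: 4.9
ee_pos: [0.5259, -0.0229, 0.0982]
tcp_rot: [-0.0, 0.797, 0.604, -0.0]
ft_force: [0.4, 0.6, 0.6]
opening: 0.0851
finger_force: 0.0
```

```bash
python3 -m creep '[[0,0,-5,0,0,0,8.5],[0,0,-10,0,0,0,8.5],[0,0,-16,0,0,0,8.5],[4,0,-20,0,0,0,8.5],[4,0,-20,0,0,0,8.5],[4,0,-20,0,0,0,8.5]]'
python3 - <<'E'
from h import *
cal=ctrl.get_calibration("wrist");im=ctrl.camera("wrist");cv2.imwrite("pics/w2.png",im[:,:,::-1])
import pickle;pickle.dump(cal,open("w2.pkl","wb"))
E
```

```text
time: 5.65
ee_pos: [0.5361, 0.0156, 0.2974]
tcp_rot: [-0.0, 0.797, 0.604, -0.001]
ft_force: [-0.2, 0.0, -0.7]
opening: 0.0847
finger_force: 0.0
```

View pics/w2.png

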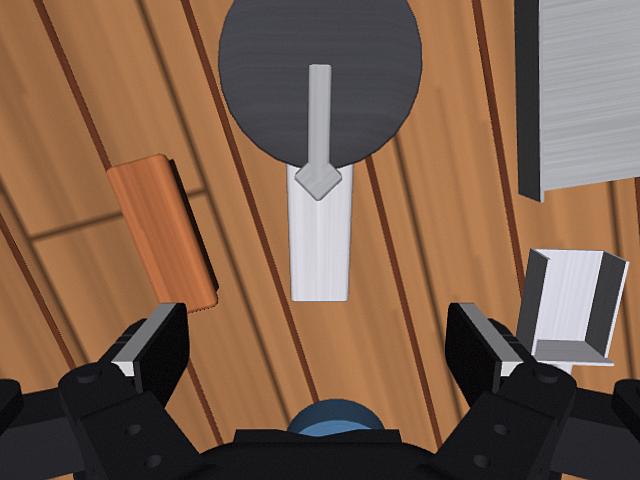

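The chute now appears straight under the rib. The mouth end runs from (292,300) to (348,300), the rib tip is at (318,200) and the rib root at (320,65).

Run:
```python
from h import *
import pickle;cal=pickle.load(open("w2.pkl","rb"))
ang=lambda d:np.degrees(np.arctan2(d[1],d[0]))
ch=plane(cal,[(291.5,300),(349,300)],.112);e=ch[1]-ch[0]
rib=plane(cal,[(320,66),(318,200)],.179);print("rib",rib,np.linalg.norm(rib[1]-rib[0]),ang(rib[1]-rib[0]))
a=plane(cal,[(225,22),(219,70),(250,132),(282,160),(360,158),(400,122),(421,70),(414,20)],.169)
from scipy.optimize import least_squares
r=least_squares(lambda p:np.linalg.norm(a-p[:2],axis=1)-p[2],[.56,.1,.056]);ax=r.x[:2];print(r.x)
m=ch.mean(0);print("chute",m,np.linalg.norm(m-ax),ang(m-ax),ang(e)-90, "from rib root",ang(m-rib[0]),"tip",ang(rib[1]-ax))
```

```text
rib [[0.56180866 0.10354199]
 [0.54222193 0.03748819]] 0.06889661667922439 -106.51651032198947
[0.56230107 0.10483605 0.05297664]
chute [ 0.51978045 -0.0493991 ] 0.15998901125084367 -105.41283831989305 -105.71059718832349 from rib root -105.3655981328675 tip -106.60146245772691
```

Run:
```python
from h import *
import pickle;cal=pickle.load(open("w2.pkl","rb"))
g=cv2.cvtColor(cv2.imread("pics/w2.png"),cv2.COLOR_BGR2GRAY).astype(float)
def edges(v,lo,hi):
    d=np.diff(g[v,lo:hi]);i=np.argmax(d);j=np.argmin(d);return lo+i+.5,lo+j+.5
ang=lambda d:np.degrees(np.arctan2(d[1],d[0]))
def line(vs,lo,hi,zf):
    M=[plane(cal,[(sum(edges(v,lo,hi))/2,v)],zf)[0] for v in vs]
    M=np.array(M);w=[np.diff(edges(v,lo,hi))[0] for v in vs]
    p=np.polyfit(M[:,1],M[:,0],1);return p,ang([-p[0],-1]),np.median(w),M[0],M[-1]
print(line(range(75,158,3),295,345,.179))
s=cv2.cvtColor(cv2.imread("pics/w2.png"),cv2.COLOR_BGR2HSV)[:,:,1]
L=[];
for v in range(215,297,3):
    i=np.where(s[v,270:370]<40)[0]+270;L.append(((i[0]+i[-1])/2,v,len(i)))
L=np.array(L);z=np.interp(L[:,1],[215,300],[.124,.112])
M=np.array([plane(cal,[l[:2]],zz)[0] for l,zz in zip(L,z)]);p=np.polyfit(M[:,1],M[:,0],1);print(ang([-p[0],-1]),L[0],L[-1],M[0],M[-1])
```

```text
(array([0.30620773, 0.5300277 ]), np.float64(-107.02499288880749), np.float64(22.0), array([0.56041825, 0.09950871]), array([0.54869465, 0.06055586]))
-105.69698932440564 [319. 215.  63.] [319. 296.  57.] [0.53732697 0.01699013] [ 0.51981334 -0.0457671 ]
```

```bash
python3 -m creep '[[-4,-0.25,4,0,0,1.1,8.5],[-4,-0.25,9,0,0,1.1,8.5],[-4,-0.25,14,0,0,1.1,8.5],[-4,-0.25,20,0,0,1.1,8.5],[-4,-0.25,20,0,0,1.1,3.5],[-4,-0.25,20,0,0,1.1,3.5],[-4,-0.25,20,0,0,1.1,3.5],[-4,-0.25,20,0,0,1.1,3.5]]'
python3 -m creep '[[0,0,0,0,0,0,3.5],[0,0,0,0,0,0,3.5],[0,0,0,0,0,0,5.5],[0,0,0,0,0,0,8.5],[0,0,0,0,0,0,8.5],[0,0,-5,0,0,0,8.5],[0,0,-10,0,0,0,8.5],[0,0,-16,0,0,0,8.5]]'
python3 - <<'E'
from h import *
cal=ctrl.get_calibration("top");im=ctrl.camera("top");cv2.imwrite("pics/top1.png",im[:,:,::-1])
print(ctrl.observe())
c=im[165:315,170:345,::-1]
cv2.imwrite("pics/crop1.png",cv2.resize(c,None,fx=4,fy=4,interpolation=cv2.INTER_CUBIC))
E
```

```text
time: 6.7
ee_pos: [0.5248, -0.0227, 0.1]
tcp_rot: [0.001, 0.803, 0.596, 0.001]
ft_force: [1.0, -4.1, 0.6]
opening: 0.0435
finger_force: 29.1
time: 7.7
ee_pos: [0.5227, -0.0218, 0.2591]
tcp_rot: [-0.001, 0.803, 0.596, -0.001]
ft_force: [1.2, -0.3, 0.5]
opening: 0.0848
finger_force: 0.0
{'time': 7.75, 'qpos': array([-1.73536845e-01,  2.38472602e-01,  1.65803475e+00,  5.52907486e-05,
        1.23400056e+00,  1.20060432e-01]), 'dq': array([-0.00030593,  0.02936392,  0.00979093,  0.00402097, -0.20005015,
       -0.00047974]), 'joint_torque': array([-5.32902405e-01, -2.44961858e+01, -1.42974722e+01, -2.20738153e-02,
        5.73015008e-01, -2.59288049e-05]), 'ee_pos': array([ 0.52715106, -0.02244058,  0.26758185]), 'tcp_rot': array([0.00400442, 0.80292436, 0.59605517, 0.00383182]), 'ft_force': array([ 1.71505383, -0.75741196,  5.5112456 ]), 'ft_torque': array([-0.04437888, -0.07806348,  0.02525263]), 'finger_force': 0.0, 'opening': 0.08506236337153046}
```

```bash
python3 -m creep '[[5,0,-2,0,0,-10,8.5],[10,0,-2,0,0,-20,8.5],[15,0,-2,0,0,-30,8.5],[20,0,-2,0,0,-40,8.5],[25,-0.1,-2,0,0,-50,8],[29,-0.2,-2,0,0,-60,7],[29.7,-0.2,-2,0,0,-70,6],[29.7,-0.2,-2,0,0,-80,5]]'
python3 -m creep '[[0,0,0,0,0,-10,4],[0,0,0,0,0,-20,4],[0,0,0,0,0,-30,4],[0,0,0,0,0,-40,4],[0,0,0,0,0,-47,4],[0,0,0,0,0,-47,4],[0,0,0,0,0,-47,4]]'
python3 - <<'E'
from h import *
cal=ctrl.get_calibration("wrist");im=ctrl.camera("wrist");cv2.imwrite("pics/w3.png",im[:,:,::-1])
import pickle;pickle.dump(cal,open("w3.pkl","wb"))
E
```

```text
time: 8.75
ee_pos: [0.6075, 0.2641, 0.2773]
tcp_rot: [-0.0, 0.228, 0.974, -0.0]
ft_force: [-1.2, -0.6, -0.1]
opening: 0.0502
finger_force: 0.0
time: 9.62
ee_pos: [0.6076, 0.2628, 0.278]
tcp_rot: [-0.0, -0.174, 0.985, -0.0]
ft_force: [0.5, 0.3, 0.1]
opening: 0.04
finger_force: 0.0
```

View pics/w3.png

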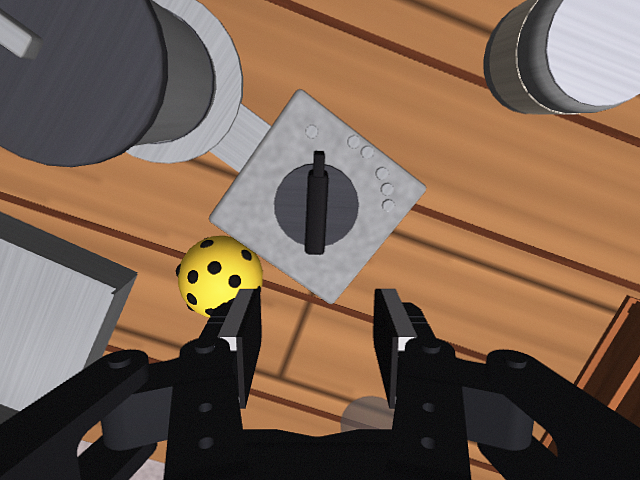

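The selector seen close up: one stud at (312,132), two at (353,142) and (367,152), three at (383,173), (388,188) and (388,206). The bar runs from (315,253) to the pointer tip at (319,153).

Run:
```python
from h import *
import pickle;cal=pickle.load(open("w3.pkl","rb"))
from scipy.optimize import least_squares
ang=lambda d:np.degrees(np.arctan2(d[...,1],d[...,0]))
st=plane(cal,[(312,132),(353,142),(367,152),(383,173),(388,188),(388,206)],.055)
r=least_squares(lambda c:np.linalg.norm(st-c,axis=1)-.058,[.609,.2626]);c=r.x;print("axis by studs",c,r.fun)
for cc in (c,np.array([.609,.2626])):
    a=ang(st-cc)%360;print(a,"1:",a[0],"2:",a[1:3].mean(),"3:",a[3:].mean())
d=plane(cal,[(275,203),(358,206),(317,164),(317,247)],.056);print("disc",d.mean(0))
p=plane(cal,[(315,249),(319,153)],.092);print("bar",p,np.linalg.norm(p[1]-p[0]),ang(p[1]-p[0])%360)
b=plane(cal,[(300,89),(425,187),(331,303),(210,218)],.05);print("box",b.mean(0),ang(b[0]-b[1])%360,ang(b[3]-b[2])%360)
print(toolshift([*c,.086]))
```

```text
axis by studs [0.60977177 0.26351624] [-5.80413898e-05 -3.22191445e-04 -2.88119703e-05  5.34689518e-04
  4.80049004e-04 -7.67721316e-04]
[203.36767349 170.86122134 157.60977765 137.05520163 124.65496917
 110.29982525] 1: 203.36767348583427 2: 164.2354994948945 3: 124.0033320181251
[202.82870294 169.82992673 156.47494237 135.88537662 123.528732
 109.26774378] 1: 202.82870293857133 2: 163.15243454679626 3: 122.8939508008129
disc [0.60888019 0.26345626]
bar [[0.63285918 0.27085378]
 [0.56671957 0.24978831]] 0.06941327900998856 197.66668152167588
box [0.60816535 0.26294254] 253.19694365276524 252.8729499085934
[-2.34706868e-01 -6.74345921e-04  1.92026666e+01]
```

```bash
python3 -m creep '[[-0.2,0,6,0,0,2,4],[-0.2,0,12,0,0,2,4],[-0.2,0,17,0,0,2,4],[-0.2,0,19.2,0,0,2,4],[-0.2,0,19.2,0,0,2,1],[-0.2,0,19.2,0,0,2,1],[-0.2,0,19.2,0,0,2,1],[-0.2,0,19.2,0,0,2,1]]' 40
python3 -m creep '[[0,0,0,0,0,0,1],[0,0,0,0,0,0,1]]'
python3 -c "
from h import *
q=ctrl.observe()['tcp_rot'];print(np.degrees(2*np.arctan2(q[2],q[1])))"
```

```text
time: 10.68
ee_pos: [0.6097, 0.263, 0.0858]
tcp_rot: [-0.0, -0.158, 0.987, -0.0]
ft_force: [4.4, -2.9, -11.1]
opening: 0.0143
finger_force: 40.6
time: 10.92
ee_pos: [0.6097, 0.263, 0.0858]
tcp_rot: [-0.0, -0.158, 0.987, -0.0]
ft_force: [5.3, -4.2, -11.1]
opening: 0.0145
finger_force: 40.5
198.1466098376961
```

```bash
python3 -m creep '[[0,0,0,0,0,9.5,1],[0,0,0,0,0,19,1],[0,0,0,0,0,28.5,1],[0,0,0,0,0,38,1],[0,0,0,0,0,47.5,1],[0,0,0,0,0,57,1],[0,0,0,0,0,66.5,1],[0,0,0,0,0,74.4,1]]'
python3 -m creep '[[0,0,0,0,0,0,1],[0,0,0,0,0,0,1],[0,0,0,0,0,0,4],[0,0,0,0,0,0,4],[0,0,0,0,0,0,4],[0,0,-5,0,0,0,4],[0,0,-11,0,0,0,4],[0,0,-19,0,0,0,4]]'
python3 -m creep '[[0,0,0,0,0,0,4],[0,0,0,0,0,0,4],[0,0,0,0,0,0,4]]'
python3 - <<'E'
from h import *
cal=ctrl.get_calibration("wrist");im=ctrl.camera("wrist");cv2.imwrite("pics/w4.png",im[:,:,::-1])
import pickle;pickle.dump(cal,open("w4.pkl","wb"))
E
```

```text
time: 11.92
ee_pos: [0.6098, 0.2628, 0.0858]
tcp_rot: [0.0, 0.473, 0.881, -0.0]
ft_force: [4.0, -4.6, -11.9]
opening: 0.0146
finger_force: 40.5
time: 12.92
ee_pos: [0.6091, 0.2636, 0.2606]
tcp_rot: [-0.0, 0.471, 0.882, -0.0]
ft_force: [0.7, 0.8, 0.4]
opening: 0.0402
finger_force: 0.0
time: 13.3
ee_pos: [0.6084, 0.2631, 0.2568]
tcp_rot: [-0.001, 0.471, 0.882, -0.001]
ft_force: [0.2, 0.4, -0.2]
opening: 0.0397
finger_force: 0.0
```

View pics/w4.png

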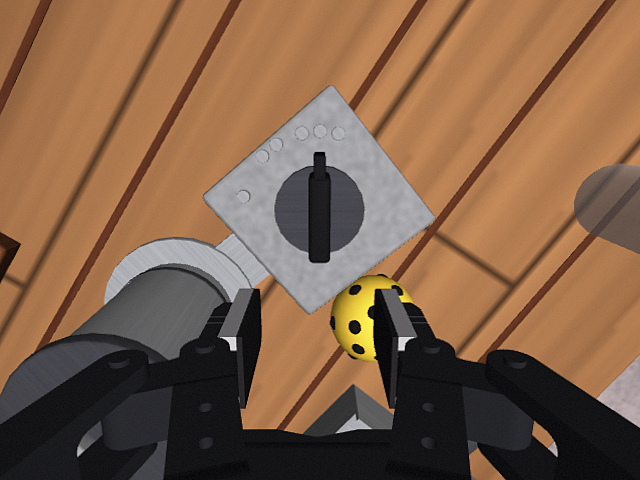

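The pointer tip at (320,153) sits directly under the middle of the three studs (320,131). The selector is done.

```bash
python3 -c "
from h import *
print(toolshift([.4644,-.3439,.257]))"
```

```text
[-42.46271165 -45.70825108   0.09328874]
```

```bash
python3 -m creep '[[-4,-4.3,0,0,0,5,4],[-8,-8.6,0,0,0,10,4],[-12,-12.9,0,0,0,15,4],[-16,-17.2,0,0,0,20,4],[-20,-21.5,0,0,0,25,4],[-24,-25.8,0,0,0,30,4],[-28,-30.1,0,0,0,35,4],[-32,-34.4,0,0,0,40,4]]'
python3 -c "
from h import *
s=ctrl.observe();q=s['tcp_rot'];print(s['ee_pos'],np.degrees(2*np.arctan2(q[2],q[1])),toolshift([.4644,-.3439,.257]))"
```

```text
time: 14.35
ee_pos: [0.5002, -0.1952, 0.2576]
tcp_rot: [-0.001, 0.746, 0.666, -0.0]
ft_force: [1.4, -0.5, -0.7]
opening: 0.0403
finger_force: 0.0
[ 0.50019444 -0.19521339  0.25757586] 83.58893488126007 [-15.17540672  -1.89670504   0.04842776]
```

```bash
python3 -m creep '[[-5,-0.6,0,0,0,4.2,4],[-10,-1.3,0,0,0,4.2,4],[-15.3,-1.9,0,0,0,4.2,4],[-15.3,-1.9,0,0,0,4.2,4],[-15.3,-1.9,0,0,0,4.2,4]]'
python3 - <<'E'
from h import *
s=ctrl.observe();q=s['tcp_rot'];print(s['ee_pos'],np.degrees(2*np.arctan2(q[2],q[1])))
cal=ctrl.get_calibration("wrist");im=ctrl.camera("wrist")[:,:,::-1];cv2.imwrite("pics/w5.png",im)
hsv=cv2.cvtColor(im,cv2.COLOR_BGR2HSV);m=cv2.inRange(hsv,(95,80,40),(125,255,255))
cs=max(cv2.findContours(m,0,2)[0],key=cv2.contourArea);print(cv2.boundingRect(cs))
h=cv2.convexHull(cs)
P=plane(cal,h.reshape(-1,2),0.05);print(cv2.minEnclosingCircle(P.astype(np.float32)))
E
```

```text
time: 14.98
ee_pos: [0.4653, -0.343, 0.2576]
tcp_rot: [-0.001, 0.769, 0.639, 0.0]
ft_force: [-0.4, 0.4, 0.6]
opening: 0.0402
finger_force: 0.0
[ 0.46529742 -0.34301103  0.25757852] 79.50663145441564
(233, 3, 166, 176)
((0.4785250425338745, -0.26203855872154236), 0.05918820947408676)
```

View pics/w5.png

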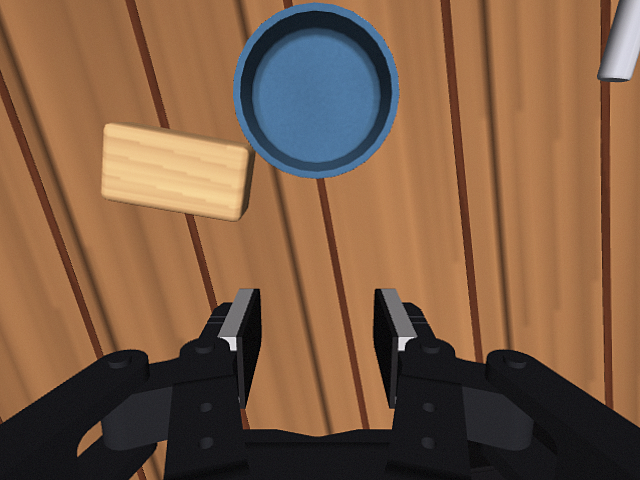

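The bowl's rim spans (233,3)–(399,179), centred ahead of the fingers. The chew block at (175,170) is beside the bowl and clear of the push line.

```bash
python3 -m creep '[[0,0,6,0,0,0,4],[0,0,12,0,0,0,4],[0,0,17,0,0,0,4],[0,0,20.7,0,0,0,4],[0,0,20.7,0,0,0,4],[0.5,0,20.7,0,0,0,4],[1,0,20.7,0,0,0,4],[1.5,0,20.7,0,0,0,4]]'
python3 -m creep '[[0.5,0,0,0,0,0,4],[1.2,0,0,0,0,0,4],[2.2,0,0,0,0,0,4],[3.4,0,0,0,0,0,4],[4.6,0,0,0,0,0,4],[5.8,0,0,0,0,0,4],[7,0,0,0,0,0,4],[8.2,0,0,0,0,0,4]]'
python3 - <<'E'
from h import *
s=ctrl.observe();q=s['tcp_rot'];print(s['ee_pos'],np.degrees(2*np.arctan2(q[2],q[1])))
cal=ctrl.get_calibration("top");im=ctrl.camera("top")[:,:,::-1]
hsv=cv2.cvtColor(im,cv2.COLOR_BGR2HSV);m=cv2.inRange(hsv,(95,80,40),(125,255,255));m[:150]=0;m[:,:250]=0;m[:,480:]=0
cs=max(cv2.findContours(m,0,2)[0],key=cv2.contourArea)
P=plane(cal,cs.reshape(-1,2),0.05);c=cv2.minEnclosingCircle(P.astype(np.float32));print(c)
cv2.imwrite("pics/top2.png",im)
d=np.array(c[0])-s['ee_pos'][:2];a=np.radians(79.6);print("ahead",d@[np.cos(a),np.sin(a)],"right",d@[np.sin(a),-np.cos(a)])
E
```

```text
time: 16.02
ee_pos: [0.4695, -0.3293, 0.0534]
tcp_rot: [0.001, 0.768, 0.64, 0.0]
ft_force: [-1.1, -2.2, 0.2]
opening: 0.0396
finger_force: 1.2
time: 17.02
ee_pos: [0.4836, -0.2476, 0.0519]
tcp_rot: [0.0, 0.768, 0.64, -0.0]
ft_force: [-0.5, -5.1, 3.5]
opening: 0.0401
finger_force: 2.7
[ 0.4836246  -0.24763853  0.05188225] 79.56455522380597
((0.49643465876579285, -0.18228194117546082), 0.05936088413000107)
ahead 0.06659533887396928 right 0.0008014922402146829
```

```bash
python3 -m creep '[[1.2,0,0,0,0,0,4],[2.4,-0.1,0,0,0,0,4],[3.6,-0.1,0,0,0,0,4],[4.8,-0.1,0,0,0,0,4],[6,-0.2,0,0,0,0,4],[7.2,-0.2,0,0,0,0,4],[8.2,-0.2,0,0,0,0,4],[9.2,-0.2,0,0,0,0,4]]'
python3 -m creep '[[0.8,0,0,0,0,0,4],[1.5,-0.1,0,0,0,0,4],[2.2,-0.1,0,0,0,0,4],[2.8,-0.1,0,0,0,0,4],[3.2,-0.1,0,0,0,0,4],[3.2,-0.1,0,0,0,0,4],[3.2,-0.1,0,0,0,0,4]]'
cat > look.py <<'E'
from h import *
from scipy.optimize import least_squares
s=ctrl.observe();q=s['tcp_rot'];yaw=2*np.arctan2(q[2],q[1]);print(s['ee_pos'],np.degrees(yaw))
T=np.array([.5205,-.0345])
for n in("top","scene"):
    cal=ctrl.get_calibration(n);im=ctrl.camera(n)[:,:,::-1];cv2.imwrite(f"pics/{n}_{s['time']:.1f}.png",im)
    hsv=cv2.cvtColor(im,cv2.COLOR_BGR2HSV);m=cv2.inRange(hsv,(95,80,40),(125,255,255))
    uv=proj(cal,[*T,.05])[0];k=np.zeros_like(m);cv2.circle(k,tuple(int(v) for v in uv),55,255,-1);m&=k
    P=np.vstack([c.reshape(-1,2) for c in cv2.findContours(m,0,1)[0] if len(c)>10])
    h=cv2.convexHull(P).reshape(-1,2);W=plane(cal,h,.05)
    if n=="scene":W=W[W[:,0]>np.median(W[:,0])-9]
    c=np.array(least_squares(lambda p:np.linalg.norm(W-p,axis=1)-.0597,W.mean(0),loss="soft_l1",f_scale=.001).x)
    d=T-c;print(n,c,"enclosing",cv2.minEnclosingCircle(W.astype(np.float32)),"to go x,y tool cm",d@[np.cos(yaw),np.sin(yaw)]*100,d@[np.sin(yaw),-np.cos(yaw)]*100)
d=c-s['ee_pos'][:2]
E
python3 look.py
```

```text
time: 18.08
ee_pos: [0.4982, -0.1568, 0.0518]
tcp_rot: [-0.0, 0.769, 0.64, -0.0]
ft_force: [-0.4, -1.5, -0.7]
opening: 0.0398
finger_force: 1.0
time: 18.95
ee_pos: [0.503, -0.1258, 0.0518]
tcp_rot: [-0.0, 0.769, 0.64, 0.0]
ft_force: [0.0, -0.7, -0.7]
opening: 0.0398
finger_force: 0.0
[ 0.50296618 -0.12582623  0.05181781] 79.54605875924493
top [ 0.51573251 -0.06054013] enclosing ((0.5163721442222595, -0.05976568162441254), 0.059096407145261765) to go x,y tool cm 2.647293172844188 -0.003650239986593845
scene [ 0.53731253 -0.06204724] enclosing ((0.5328875184059143, -0.05758392810821533), 0.07275954633951187) to go x,y tool cm 2.4039434236277577 -2.1531771341639985
```

```bash
python3 -m creep '[[0.5,0,0,0,0,0,4],[1,0,0,0,0,0,4],[1.5,0,0,0,0,0,4],[1.9,0,0,0,0,0,4],[2.2,0,0,0,0,0,4],[2.2,0,0,0,0,0,4],[2.2,0,0,0,0,0,4]]'
python3 look.py; ls pics; python3 -c "
import cv2,glob
f=sorted(glob.glob('pics/top_2*'))or sorted(glob.glob('pics/top_1*'));g=f[-1];print(g)
a=cv2.imread(g)[185:320,255:415];b=cv2.imread(g.replace('top','scene'))[170:320,270:430]
cv2.imwrite('pics/pair.png',cv2.vconcat([cv2.resize(a,(540,300)),cv2.resize(b,(540,300))]) )"
```

```text
time: 19.92
ee_pos: [0.5069, -0.1041, 0.0518]
tcp_rot: [-0.0, 0.769, 0.64, 0.0]
ft_force: [0.3, -0.3, -0.0]
opening: 0.0399
finger_force: 0.0
[ 0.50693204 -0.10408112  0.05179832] 79.55257060607119
top [ 0.52054878 -0.03949353] enclosing ((0.5204607248306274, -0.03784867376089096), 0.05855318903923035) to go x,y tool cm 0.4901897193509707 -0.09534588894907696
scene [ 0.544628  -0.0397757] enclosing ((0.5396938323974609, -0.04257519915699959), 0.07101812958717346) to go x,y tool cm 0.0813028734041509 -2.4684655041899486
crop0.png
crop1.png
scene0.png
scene_18.9.png
scene_19.9.png
top0.png
top1.png
top2.png
top_18.9.png
top_19.9.png
w1.png
w2.png
w3.png
w4.png
w5.png
pics/top_19.9.png
```

View pics/pair.png

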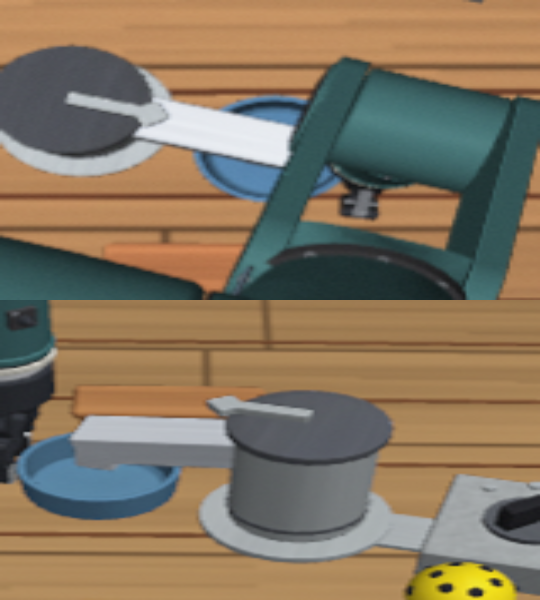

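The bowl is nearly under the mouth, with the chute still in line with the rib. About 4 mm remains.

```bash
python3 -m creep '[[0.2,0,0,0,0,0,4],[0.4,0,0,0,0,0,4],[0.4,0,0,0,0,0,4],[-2,0,0,0,0,0,4],[-6,0,0,0,0,0,4],[-10,0,-3,0,0,0,4],[-12,0,-9,0,0,0,4],[-12,0,-15,0,0,0,4]]'
python3 -m creep '[[-5,8,0,0,0,0,4],[-5,14,0,0,0,0,4],[-5,20,0,0,0,0,4],[-5,25,0,0,0,0,4],[-5,25,0,0,0,0,4],[-5,25,0,0,0,0,4]]'
python3 look.py;python3 -c "
import cv2,glob
g=sorted(glob.glob('pics/top_2*'))[-1];print(g)
a=cv2.imread(g)[165:315,170:400];b=cv2.imread(g)
cv2.imwrite('pics/pair2.png',cv2.vconcat([cv2.resize(a,(460*800//460,300*800//460//1-221)),cv2.resize(b,(800,300))]) )"
```

```text
time: 21.02
ee_pos: [0.4847, -0.2235, 0.2031]
tcp_rot: [-0.0, 0.769, 0.639, -0.0]
ft_force: [0.3, 0.2, -0.1]
opening: 0.04
finger_force: 0.0
time: 21.78
ee_pos: [0.7218, -0.3162, 0.2007]
tcp_rot: [-0.001, 0.768, 0.64, -0.0]
ft_force: [-1.4, 0.8, 0.3]
opening: 0.0402
finger_force: 0.0
[ 0.72178278 -0.31621443  0.20069952] 79.59044218716616
top [ 0.51960827 -0.03199692] enclosing ((0.5654573440551758, -0.05723012983798981), 0.028189746662974358) to go x,y tool cm -0.23007612007981706 0.13293221210061903
scene [ 0.54779789 -0.03527933] enclosing ((0.5416322350502014, -0.041642364114522934), 0.07057664543390274) to go x,y tool cm -0.41657700809914244 -2.6989415558491157
pics/top_21.8.png
```

View pics/pair2.png

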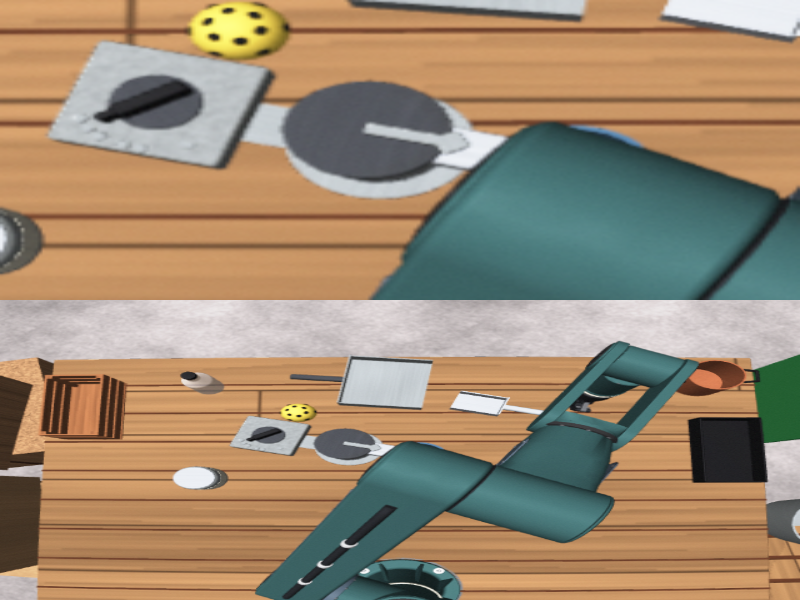

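The arm covers the bowl in this view, so I'm moving it aside to look.

```bash
python3 -m creep '[[-4,-5,-2,0,0,0,4],[-8,-10,-3,0,0,0,4],[-13,-15,-3,0,0,0,4],[-18,-20,-3,0,0,0,4],[-22,-25,-3,0,0,0,4],[-24,-28,-3,0,0,0,4],[-24,-28,-3,0,0,0,4],[-24,-28,-3,0,0,0,4]]'
python3 look.py
python3 - <<'E'
import glob
from h import *
cal=ctrl.get_calibration("top");im=cv2.imread(sorted(glob.glob('pics/top_2*'))[-1])
cv2.imwrite('pics/fin.png',cv2.resize(im[165:315,170:370],(800,600),interpolation=cv2.INTER_CUBIC))
E
```

```text
time: 22.88
ee_pos: [0.4023, -0.5013, 0.2325]
tcp_rot: [0.0, 0.769, 0.639, 0.0]
ft_force: [-0.3, 0.1, -0.1]
opening: 0.04
finger_force: 0.0
[ 0.4023149  -0.50131217  0.23249107] 79.4687926687401
top [ 0.52107388 -0.03293775] enclosing ((0.5209618806838989, -0.03354226052761078), 0.05884518474340439) to go x,y tool cm -0.1640819443757573 -0.02786767834820804
scene [ 0.54745242 -0.03568367] enclosing ((0.5416322350502014, -0.041642364114522934), 0.07057664543390274) to go x,y tool cm -0.37623913528506014 -2.6714762452941
```

View pics/fin.png

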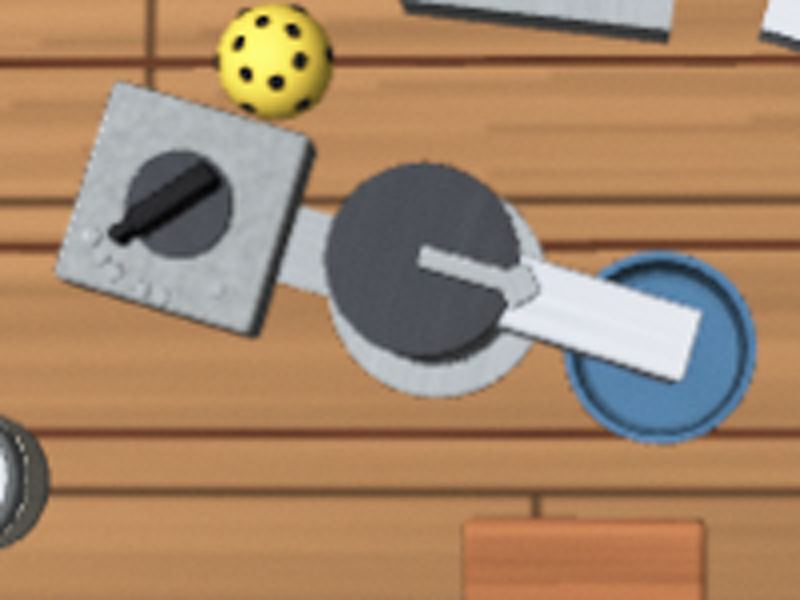

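The chute lines up with the rib, the pointer is at three studs, and the bowl is centred under the mouth to within about 2 mm. The ball and brush haven't moved.

```bash
python3 -c "
from rig import ctrl
print(ctrl.sign_off())"
```

```text
the job is handed in; nothing more can be done
None
```

The feeder is ready and handed in at about 23 s: the chute is lined up with the rib to about 1°, the selector is at the middle of the three studs, and the bowl is centred under the mouth to about 2 mm, with the bystanders untouched.

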